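# Open a bottle of leather dye in its anti-spill block

## Robot

A 6-joint arm with a two-finger parallel gripper is mounted at the origin on a cart in front of the work surface, level with it; the furniture and walls round the work are solid. World frame = base frame: x ahead of the robot, y to its left, z up, the work surface at z = 0. Lengths are in m, angles in rad, forces in N, time in s.
With the tool pointing down it reaches from about 0.35 to 0.725 m from the base axis. Payload 4.3 kg.
Tool frame: the origin (TCP) lies at the centre of the arm's flange, where the gripper is bolted on; the fingertips stand 173 mm ahead of it and the grasp point (between the pads) lies bot.grip_depth ahead of it (bot.grip_depth is the distance from the TCP to the grasp point, in m); x points along the fingers, y is the direction in which the jaws open and shut, and the axes are right-handed (so a half turn about x gives the same grasp; the last joint's range is limited). The gripper opens to 85 mm and grips with 20 to 120 N. Pads are 22 mm wide; open, the fingers measure 114 mm over their backs; the gripper's body (76 mm by 85 mm) begins 54 mm behind the grasp point. The pads swing forward as they close: fully open they stand 13 mm farther back than shut.
Start: joints at [-1.397, 0.377, 0.081, 1.274, 0, 1.46], TCP at [0.161, -0.552, 0.405] pointing down, gripper open.
Joint ranges: [-2.72, 2.72], [-0.84, 1.66], [-1.02, 1.22], [-1.77, 2.12], [-1.37, 1.28], [-3.14, 3.14]. Speed limits (rad/s): [2.57, 2.57, 3.14, 3.14, 3.14, 3.14].

## Interface

Orientations are given as a unit quaternion [x, y, z, w].
In Python, from bench import bot, cams, sign_off gives the robot as it stands.
- The arm moves only by the shell command python3 -m handwheel 'ROWS'. ROWS is JSON, one flat list of numbers, 7 for each row, row after row: the shift along the tool's x, y, z in mm, then the turn, a rotation vector about the tool's x, y, z in rad, then the closure in counts, from 0 (fully open) to 255 (shut). A call has 1 to 12 rows; each row shifts and turns the commanded pose from where the row before left it, along the tool's axes as they then stand; what a row does not reach is not made up. A row lasts 1/12 s, in which the tool goes at most 41.7 mm and 7.16 degrees, less where a joint would pass 70% of its speed; a pose out of reach is approached as far as the arm can. A call is refused whole if a number of a shift passes 41.7 or a number of a turn 0.125, either way. A call with a gripper value outside its range is refused whole. The fingers move at their own pace and stop on an object; the grip force is fixed at half the most. Time passes only in rows, so rows that do not move let the fingers close. It gives the time, the measured TCP pose, the force and the opening at its end, in the units of the state.
- bot.state(): the state, without advancing time (a new reading comes with each control period).
- cams.camera(name): name is "side" or "top" or "wrist"; returns a dict with "frame" (420x560x3 uint8, red, green, blue), "z_map" (420x560 float32, m along the optical axis (not along the pixel's ray), 0 where there is no reading), "intrinsics" (3x3 intrinsics, pixels), "position" and "rotation" of the camera in the world. Camera axes: x right, y up, looking along -z (the intrinsics and any distortion apply to the point x, -y, -z); pixel columns grow to the right and rows downward; lengths in m; the calibration is good to about 2 mm. A picture is of the moment at which its call begins.
- sign_off(): hands the job in, once; it reports no verdict.
The state is a dict: "time": time; "joint_positions": joint angles; "joint_vel": joint speeds; "joint_torque": joint torques, N m; "eef_pos": TCP position; "tcp_rot": TCP orientation; "contact_force": force on the tool from outside, world axes, zero at the start; "wrist_torque": the same for the moment, N m; "grip_width": finger opening in m.
Only numpy, scipy, OpenCV 4.12 (cv2) and the standard library are available. Lean on these libraries where they do the work, as an engineer would, in place of code of your own. Each camera call takes 0.05 s, during which the arm holds its last target.

## Task

Stand the brown square bottle of leather dye fully down in the square pocket of the light wooden anti-spill block, keeping it upright, and only then open it: press its white push-and-turn cap down, twist it anticlockwise until it is free, and lift it off. Finish while still gripping the cap, held level and still about five centimetres straight above the open neck so that drips fall back in, with the bottle left seated in the block. Leave the key fob, the spool of thread and the glue bottle where they are.

Things in the scene. Friction and masses are not known exactly. Their poses are not given: they have to be found in the camera images.
- dye_bottle: Loose bottle of dye, 0.22 kg: brown square body 48 x 48 mm, 66 mm tall, cream label with red-brown swatch on all four sides; round neck 26 mm across, top 92 mm above the underside. Starts closed, standing on the table left of the block. Origin: centre of the underside; x, y square to the sides, z up the bottle. Any quarter turn fits the pocket.
- dye_cap: White ribbed push-and-turn cap, 46 mm across, 28 mm tall, two dark arrows on top pointing anticlockwise (seen from above). Origin: centre of its lower rim; z up. Closed: origin 76 mm above the bottle's underside, x axis along the bottle's, 10 mm gap between rim and square body; it does not lift off, so the bottle can be carried by it (play: 1.5 mm, 5 to 10 degrees each way).
- cap_liner (a joint): The sprung liner disc inside the cap: 0 when not pressed, 0.006 m when the cap is pressed fully down on the bottle. The cap begins to go down at about 5 N and is at the stop at about 11 N; 15 N of push is plenty.
- dye_block: Light wooden anti-spill block, fixed to the table: 100 x 100 mm, 35 mm tall, a brass stud near each corner; in the middle a square pocket 52 x 52 mm parallel to the edges, mouth chamfered 4 mm, flat floor 12 mm above the table (23 mm deep). Origin: centre of the underside; x, y along the edges, z up. Bottle seated: its origin 12 mm above this.
- cap_top (a point): Centre of the cap's top face. How it opens: three lugs lock it; it turns only while pressed 5 to 6 mm down on the bottle (6 is the stop), and only anticlockwise from closed. At 45 to 75 degrees from closed the lugs are in open slots and it lifts straight off; a stop ends the turn at about 80 degrees.
- neck_top (a point): Centre of the bottle's mouth, on top of the neck, 92 mm above the bottle's underside.
- pocket (a point): Centre of the pocket's mouth, level with the top of the block, 35 mm above the table. (Fixed furniture to keep clear of: the tall card spinner and the wooden box at the table's right end; pass well above them.)
- leather_fob: Bystander: dark brown leather key fob, 20 x 30 x 9 mm, flat on the table. Origin: centre of the underside.
- spool_rust: Bystander: wooden spool with rust-red thread, 50 x 54 x 36 mm, standing upright. Origin: middle of the underside.
- glue_bottle: Bystander: round squeeze bottle of glue, pale with blue label and red tip, 41 mm across, 108 mm tall, upright. Origin: centre of the underside.
There are look-alikes about, which are no part of the job. Leave any green look-alike of the dye_bottle alone.

How it is judged:
On the way, in this order (a step that is already met when the one before it is completed fails the run):
1. the closed bottle stands fully down in the block's pocket (z of dye_bottle in the frame of dye_block below 0.0155 m and horizontal distance between dye_bottle and dye_block below 0.006 m and angle between dye_bottle's own z axis and vertical below 0.08 rad and angle between the x axis of dye_cap and the x axis of dye_bottle, either way round below 0.3 rad and z of dye_cap in the frame of dye_bottle below 0.08 m), for 0.2 s.
2. the cap is pressed down and turning past its teeth, on the seated bottle (value of joint cap_liner above 0.003 m and angle between the x axis of dye_cap and the x axis of dye_bottle, either way round above 0.25 rad and z of dye_bottle in the frame of dye_block below 0.017 m), for 0.05 s.
3. the cap is twisted free of its teeth, still on the neck of the seated bottle (angle between the x axis of dye_cap and the x axis of dye_bottle, either way round above 0.65 rad and z of dye_cap in the frame of dye_bottle below 0.08 m and z of dye_bottle in the frame of dye_block below 0.017 m), for 0.05 s.
At the end, for the whole second after the job is handed in: Fingers hold the cap still and level (0.3 rad), rim 25 to 100 mm above the neck's top, axes within 25 mm, touching only the gripper; the open bottle, untouched by the arm, stands upright (0.08 rad) in the block within 3.5 mm of the pocket's floor and 6 mm of its centre (z of dye_cap in the frame of neck_top between 0.025 and 0.1 m and horizontal distance between dye_cap and neck_top below 0.025 m and angle between dye_cap's own z axis and vertical below 0.3 rad and linear speed of dye_cap below 0.03 m/s and contact force between the fingers and dye_cap above 1 N and contact force between each of dye_cap, the arm and dye_bottle below 0.1 N and z of dye_bottle in the frame of dye_block below 0.0155 m and horizontal distance between dye_bottle and dye_block below 0.006 m and angle between dye_bottle's own z axis and vertical below 0.08 rad); the arm keeps its last pose, push and grip.
It fails at once if the dye bottle is tipped by more than 35 degrees (angle between dye_bottle's own z axis and vertical above 0.61 rad).
It fails at once if the key fob, spool or glue bottle is moved by more than 20 mm or the glue bottle or spool is knocked over (distance of any of leather_fob, spool_rust, glue_bottle from where it was at the start of the episode above 0.02 m or angle between any of glue_bottle, spool_rust's own z axis and vertical above 0.6 rad).
It also fails if it takes over 51 s, if anything falls off the work surface, if the arm or the gripper's body presses on something with over 40 N, if the wrist force passes 120 N, or if a joint passes its speed limit or range.

## Working session

There is one attempt and no reset: what is moved stays moved. The work goes in short steps, Python scripts to look and compute and a shell command to move; the robot and the scene stay as the last step left them, time stands still between calls to the robot, and variables do not carry over. Pictures are saved under pics/ and viewed, and the job is handed in when it is done.

```bash
ls; mkdir -p pics; python3 - <<'E'
from bench import bot,cams
import cv2,numpy as np
print(bot.state(),bot.grip_depth)
for n in("top","side"):
    c=cams.camera(n);cv2.imwrite(f"pics/{n}0.png",c["frame"][:,:,::-1]);print(n,c["intrinsics"],c["position"],c["rotation"],[k for k in c])
E
```

```text
pics
{'time': 0.0, 'joint_positions': array([-1.39727872e+00,  3.78076282e-01,  7.96401592e-02,  1.27438399e+00,
        3.75569688e-06,  1.46050385e+00]), 'joint_vel': array([-0.00019054, -0.00103035,  0.00025007, -0.00063645, -0.0009702 ,
       -0.00032522]), 'joint_torque': array([-1.92613297e-04, -4.63599086e+01,  2.69878453e+01,  2.04337650e-02,
       -4.54674591e-06, -8.46079526e-07]), 'eef_pos': array([ 0.16096821, -0.55170297,  0.40375848]), 'tcp_rot': array([-0.69997755, -0.10072074,  0.70002013, -0.09929034]), 'contact_force': array([-0.07520888, -0.00227102, -0.39876414]), 'wrist_torque': array([0.00186731, 0.02694179, 0.02570111]), 'grip_width': 0.08547353442215815} 0.1547
top [[432.43033246   0.         281.08815505]
 [  0.         432.43033246 210.37091714]
 [  0.           0.           1.        ]] [0.43618944 0.03079171 1.06820014] [ 0.03141308 -0.019039   -0.70184494  0.71138204] ['frame', 'z_map', 'intrinsics', 'position', 'rotation']
side [[451.65855346   0.         278.89864546]
 [  0.         451.65855346 212.41629787]
 [  0.           0.           1.        ]] [ 0.52532828 -0.72025241  0.65456864] [0.45361665 0.00819283 0.02361916 0.8908462 ] ['frame', 'z_map', 'intrinsics', 'position', 'rotation']
```

View pics/top0.png

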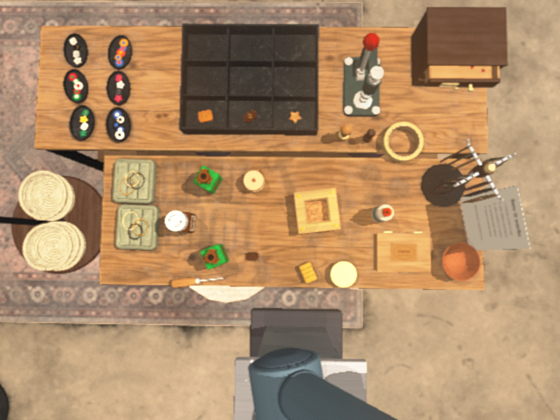

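View pics/side0.png

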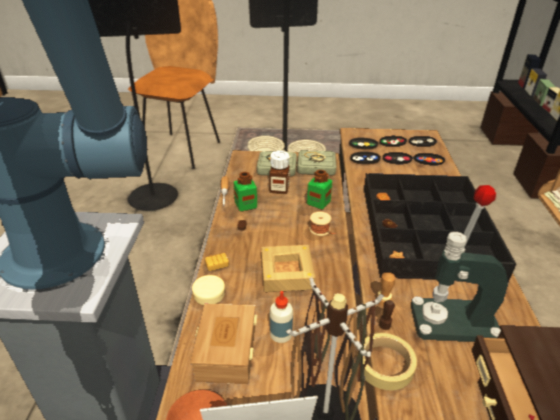

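Top view: dye bottle's white cap at about (177,221), the block at (317,211), fob (252,256), spool (254,180), glue (384,213), green look-alikes (207,180), (213,256). Measuring from depth.

```bash
cat > h.py <<'E'
from bench import bot,cams
import cv2,numpy as np
from scipy.spatial.transform import Rotation as R
def cloud(c):
    K=c["intrinsics"];z=c["z_map"];v,u=np.mgrid[:z.shape[0],:z.shape[1]]
    p=np.dstack([(u-K[0,2])/K[0,0]*z,-(v-K[1,2])/K[1,1]*z,-z])
    w=p@R.from_quat(c["rotation"]).as_matrix().T+c["position"]; w[z==0]=np.nan
    return w
def crop(c,u0,v0,u1,v1,s,name):
    cv2.imwrite(name,cv2.resize(np.ascontiguousarray(c["frame"][v0:v1,u0:u1,::-1]),None,fx=s,fy=s,interpolation=cv2.INTER_CUBIC))
E
python3 - <<'E'
from h import *
c=cams.camera("top");w=cloud(c)
crop(c,140,160,360,290,3.6,"pics/topcrop.png")
def sel(u0,v0,u1,v1,z0,z1):
    q=w[v0:v1,u0:u1].reshape(-1,3);q=q[(q[:,2]>z0)&(q[:,2]<z1)];return q
cap=sel(155,200,205,240,.09,.13);print(len(cap),np.median(cap,0),cap.min(0),cap.max(0))
t=cap[cap[:,2]>.099];print("captop",cv2.minEnclosingCircle(t[:,:2].astype(np.float32)),np.median(t,0))
b=sel(285,175,350,245,.028,.045);print("block",cv2.minAreaRect(b[:,:2].astype(np.float32)),np.median(b,0))
body=sel(155,200,215,250,.05,.072);print("body",len(body),cv2.minAreaRect(body[:,:2].astype(np.float32)),np.median(body,0),)
tab=sel(225,205,285,235,-.05,.05);print("table",np.median(tab,0))
c=cams.camera("side");w=cloud(c);crop(c,220,130,350,300,3.5,"pics/sidecrop.png")
cap=sel(262,145,300,175,.07,.13);print(len(cap),cap.min(0),cap.max(0),np.median(cap,0))
body=sel(262,165,296,196,.005,.06);print("body",cv2.minAreaRect(body[:,:2].astype(np.float32)),body.min(0),body.max(0))
b=sel(250,235,325,300,.028,.045);print("block",cv2.minAreaRect(b[:,:2].astype(np.float32)),np.median(b,0))
E
```

```text
351 [0.4782087  0.28370282 0.10329656] [0.45580755 0.26222016 0.09013645] [0.50118873 0.30699511 0.10766536]
captop ((0.4783349931240082, 0.2851928472518921), 0.023502536118030548) [0.4783154  0.28492833 0.10350024]
block ((0.5113235116004944, -0.03683232516050339), (0.10016044974327087, 0.10021328926086426), 7.322445392608643) [ 0.51138671 -0.03694331  0.03435227]
body 133 ((0.4623793661594391, 0.2518847584724426), (0.130010187625885, 0.057284384965896606), 62.66242980957031) [0.46621416 0.26421862 0.06402691]
table [ 0.48915377  0.11610457 -0.00050267]
292 [0.45668517 0.25906746 0.07433797] [0.50260562 0.30860304 0.10644558] [0.47992367 0.27181664 0.097422  ]
body ((0.48917126655578613, 0.31911760568618774), (0.09713565558195114, 0.1228967010974884), 15.022229194641113) [0.42883866 0.25674977 0.00507888] [0.52015224 0.39105441 0.05991694]
block ((0.5112118721008301, -0.03618070110678673), (0.10016803443431854, 0.10466428846120834), 7.242284297943115) [ 0.51125273 -0.04234343  0.03339303]
```

```bash
sleep 0
```

```text
(no output)
```

View pics/topcrop.png

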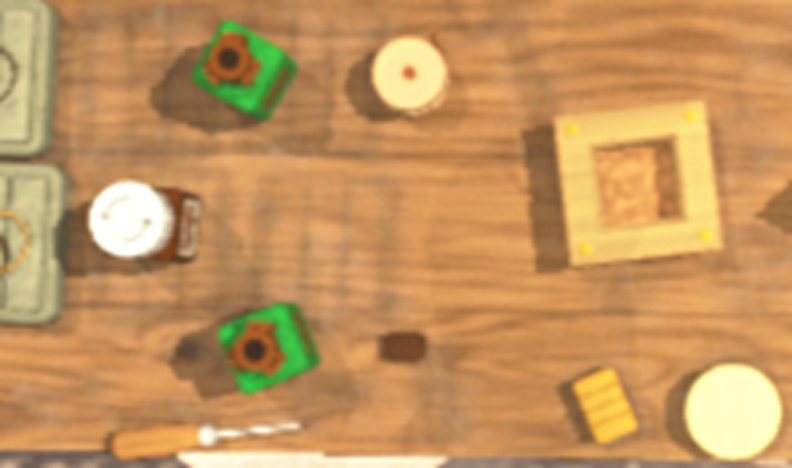

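View pics/sidecrop.png

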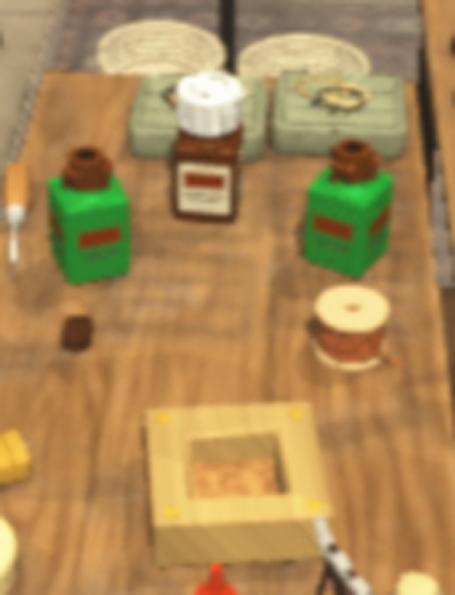

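Bottle's cap at about (0.478, 0.284). Block centred at (0.511, −0.037), yaw about +7.3°. Next I need the bottle's yaw from its visible face and the tool's yaw.

```bash
python3 - <<'E'
from h import *
s=bot.state();m=R.from_quat(s["tcp_rot"]).as_matrix();print(m.round(3))
c=cams.camera("side");w=cloud(c)
# front face region of bottle
u0,u1,v0,v1=270,290,170,191
q=w[v0:v1,u0:u1].reshape(-1,3);q=q[(q[:,2]>.008)&(q[:,2]<.058)]
for _ in range(4):
    A=np.c_[q[:,0],np.ones(len(q))];k=np.linalg.lstsq(A,q[:,1],rcond=None)[0];r=q[:,1]-A@k;q=q[abs(r)<max(.003,1.5*r.std())]
print("face",len(q),k,np.degrees(np.arctan(k[0])),q.min(0),q.max(0),r.std())
c=cams.camera("top");w=cloud(c)
for n,(u,v) in dict(dye=(200,223),).items():
    print(w[v-6:v+7:3,u-8:u+1:2].round(3))
for n,(a,b,cc,d) in dict(g1=(190,162,225,195),g2=(198,242,232,272),spool=(240,168,270,192),box=(110,155,160,255)).items():
    q=w[b:d,a:cc].reshape(-1,3);q=q[q[:,2]>.02];print(n,np.median(q,0).round(3),q.min(0).round(3),q.max(0).round(3))
crop(c,160,195,215,245,14,"pics/bt.png")
c=cams.camera("wrist");crop(c,0,0,560,420,1,"pics/w0.png")
E
```

```text
[[-0.     0.28  -0.96 ]
 [ 0.001 -0.96  -0.28 ]
 [-1.    -0.001 -0.   ]]
face 245 [-0.05706011  0.29028581] -3.265762527993918 [0.45761764 0.25930035 0.00822572] [0.50160957 0.26676201 0.05790692] 0.0015025779034490558
[[[ 0.491  0.26   0.048]
  [ 0.492  0.26   0.027]
  [ 0.494  0.262 -0.006]
  [ 0.493  0.256 -0.002]
  [ 0.493  0.252 -0.002]]

 [[ 0.484  0.261  0.044]
  [ 0.485  0.26   0.024]
  [ 0.486  0.26   0.002]
  [ 0.486  0.255  0.003]
  [ 0.486  0.251 -0.003]]

 [[ 0.477  0.261  0.041]
  [ 0.477  0.261  0.02 ]
  [ 0.478  0.261 -0.001]
  [ 0.478  0.256 -0.002]
  [ 0.479  0.251 -0.002]]

 [[ 0.47   0.262  0.037]
  [ 0.47   0.262  0.014]
  [ 0.471  0.26   0.002]
  [ 0.471  0.256 -0.001]
  [ 0.471  0.251 -0.002]]

 [[ 0.462  0.262  0.036]
  [ 0.463  0.263  0.01 ]
  [ 0.463  0.261 -0.002]
  [ 0.464  0.255 -0.   ]
  [ 0.464  0.251 -0.004]]]
g1 [0.578 0.22  0.068] [0.552 0.196 0.02 ] [0.61  0.255 0.096]
g2 [0.4   0.199 0.068] [0.37  0.175 0.02 ] [0.428 0.234 0.096]
spool [0.583 0.116 0.035] [0.559 0.094 0.021] [0.605 0.14  0.041]
box [0.519 0.404 0.027] [0.412 0.35  0.02 ] [0.633 0.461 0.04 ]
```

View pics/bt.png

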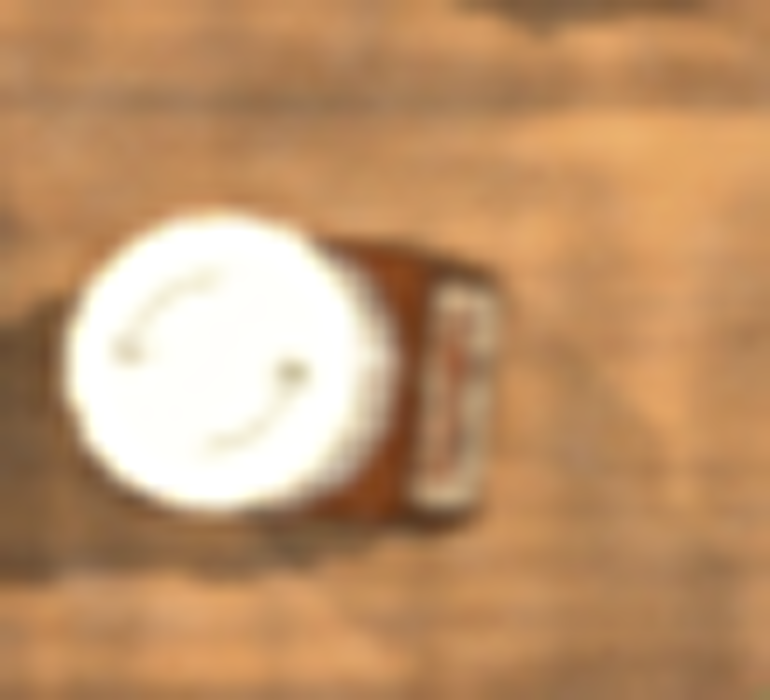

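View pics/w0.png

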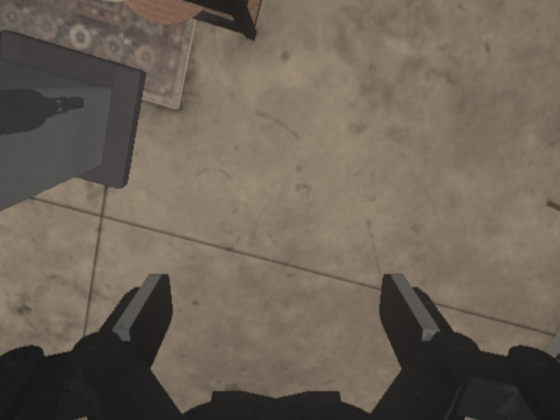

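Bottle at (0.478, 0.285), yaw about −4.5°, so it has to turn about +11.8° to match the block. First I turn the tool by +73.7° so the jaws lie along world x.

```bash
python3 -m handwheel '[0,0,0,-0.117,0,0,0, 0,0,0,-0.117,0,0,0, 0,0,0,-0.117,0,0,0, 0,0,0,-0.117,0,0,0, 0,0,0,-0.117,0,0,0, 0,0,0,-0.117,0,0,0, 0,0,0,-0.117,0,0,0, 0,0,0,-0.117,0,0,0, 0,0,0,-0.117,0,0,0, 0,0,0,-0.117,0,0,0, 0,0,0,-0.117,0,0,0]'
python3 -c "
from h import *
print(R.from_quat(bot.state()['tcp_rot']).as_matrix().round(3))"
```

```text
time: 1.27
eef_pos: [0.161, -0.552, 0.4047]
tcp_rot: [0.499, 0.501, -0.499, 0.501]
contact_force: [-0.1, -0.5, -0.0]
grip_width: 0.0855
[[ 0.     1.     0.006]
 [ 0.     0.006 -1.   ]
 [-1.     0.    -0.   ]]
```

```bash
python3 -m handwheel '[0,18,-34,0,0,0,0, 0,18,-34,0,0,0,0, 0,18,-34,0,0,0,0, 0,18,-34,0,0,0,0, 0,18,-34,0,0,0,0, 0,18,-34,0,0,0,0, 0,18,-34,0,0,0,0, 0,18,-34,0,0,0,0, 0,18,-34,0,0,0,0, 0,18,-34,0,0,0,0, 0,18,-34,0,0,0,0, 0,18,-34,0,0,0,0]'
python3 -m handwheel '[0,10,-36,0,0,0,0, 0,10,-36,0,0,0,0, 0,10,-36,0,0,0,0, 0,10,-36,0,0,0,0, 0,10,-36,0,0,0,0, 0,10,-36,0,0,0,0, 0,10,-36,0,0,0,0, 0,10,-36,0,0,0,0, 0,10,-36,0,0,0,0, 0,10,-36,0,0,0,0, 0,0,-30,0,0,0,0, 0,0,0,0,0,0,0]'
python3 - <<'E'
from h import *
s=bot.state();print(R.from_quat(s['tcp_rot']).as_matrix().round(3),s["joint_positions"])
c=cams.camera("wrist");crop(c,0,0,560,420,1,"pics/w1.png");print(c["position"],c["rotation"],c["intrinsics"])
w=cloud(c);q=w.reshape(-1,3)
t=q[(q[:,2]>.1)&(q[:,2]<.115)];d=np.hypot(t[:,0]-.478,t[:,1]-.285)<.04;t=t[d];print(len(t),np.median(t,0),cv2.minEnclosingCircle(t[:,:2].astype(np.float32)))
E
```

```text
time: 2.27
eef_pos: [0.3774, -0.1422, 0.405]
tcp_rot: [0.5, 0.5, -0.5, 0.5]
contact_force: [0.4, -0.3, 0.1]
grip_width: 0.0853
time: 3.27
eef_pos: [0.4771, 0.2505, 0.4043]
tcp_rot: [0.499, 0.502, -0.498, 0.501]
contact_force: [-1.0, 0.3, 0.8]
grip_width: 0.0854
[[ 0.     1.     0.006]
 [ 0.003  0.006 -1.   ]
 [-1.     0.    -0.003]] [ 0.36509897  0.30247817 -0.02702534  1.24017882  0.00227202  1.93021732]
[0.47751723 0.33236157 0.3741166 ] [-1.58934483e-01 -8.62652894e-04  2.39865996e-03  9.87285841e-01] [[363.77751368   0.         275.51866245]
 [  0.         363.77751368 204.2583612 ]
 [  0.           0.           1.        ]]
2952 [0.48050767 0.28948331 0.10447819] ((0.48044854402542114, 0.28825610876083374), 0.023475592955946922)
```

View pics/w1.png

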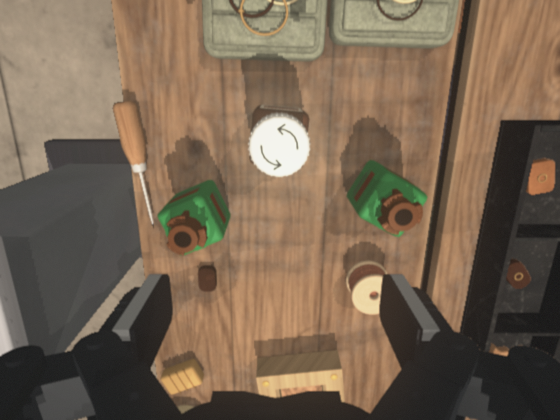

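The wrist view shows the cap at (279,146), giving (0.480, 0.288), which agrees with the top view to about 2 mm. I aim at (0.479, 0.2865) and descend.

```bash
python3 -m handwheel '[0,1,-18,0,0,0,0, 0,1,-18,0,0,0,0, 25,0,0,0,0,0,0, 30,0,0,0,0,0,0, 30,0,0,0,0,0,0, 20,0,0,0,0,0,0, 0,0,0,0,0,0,0]'
python3 - <<'E'
from h import *
s=bot.state();print(R.from_quat(s['tcp_rot']).as_matrix().round(3))
c=cams.camera("wrist");crop(c,0,0,560,420,1,"pics/w2.png")
w=cloud(c);q=w.reshape(-1,3)
t=q[(q[:,2]>.1)&(q[:,2]<.112)];d=np.hypot(t[:,0]-.478,t[:,1]-.285)<.035;t=t[d];print(len(t),np.median(t,0),cv2.minEnclosingCircle(t[:,:2].astype(np.float32)))
E
```

```text
time: 3.9
eef_pos: [0.4769, 0.2799, 0.2951]
tcp_rot: [-0.497, -0.501, 0.503, -0.499]
contact_force: [-0.8, -0.4, 0.1]
grip_width: 0.0849
[[-0.008  1.    -0.001]
 [-0.004 -0.001 -1.   ]
 [-1.    -0.008  0.004]]
6470 [0.48041903 0.29074893 0.10442962] ((0.48038145899772644, 0.2888343632221222), 0.023565027862787247)
```

View pics/w2.png

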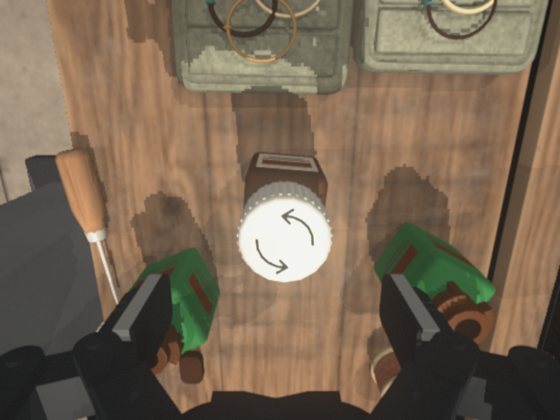

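```bash
python3 -m handwheel '[0,2,-7,0,0,0,0, 22,0,0,0,0,0,0, 20,0,0,0,0,0,0, 0,0,0,0,0,0,0, 0,0,0,0,0,0,0]'
python3 - <<'E'
from h import *
s=bot.state();print(s["eef_pos"],R.from_quat(s['tcp_rot']).as_matrix().round(3))
c=cams.camera("side");crop(c,220,110,350,230,6,"pics/s3.png")
E
```

```text
time: 4.37
eef_pos: [0.4814, 0.2892, 0.2588]
tcp_rot: [0.5, 0.5, -0.5, 0.5]
contact_force: [0.2, -0.4, 0.0]
grip_width: 0.0854
[0.48137961 0.28917022 0.25880318] [[ 0.001  1.    -0.   ]
 [ 0.    -0.    -1.   ]
 [-1.     0.001 -0.   ]]
```

View pics/s3.png

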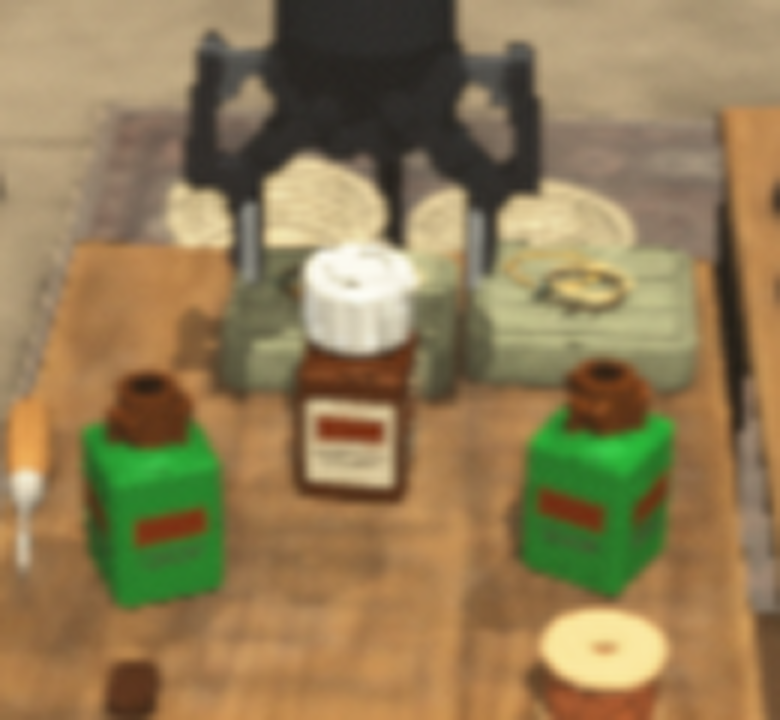

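Jaws straddle the cap. I drop 8 mm and close.

```bash
python3 -m handwheel '[8,-1,1,0,0,0,0, 0,0,0,0,0,0,0, 0,0,0,0,0,0,255, 0,0,0,0,0,0,255, 0,0,0,0,0,0,255, 0,0,0,0,0,0,255, 0,0,0,0,0,0,255, 0,0,0,0,0,0,255, 0,0,0,0,0,0,255, 0,0,0,0,0,0,255]'
python3 - <<'E'
from h import *
s=bot.state();print(s["eef_pos"],R.from_quat(s['tcp_rot']).as_matrix().round(3),s["wrist_torque"])
c=cams.camera("side");crop(c,220,110,350,230,6,"pics/s4.png")
E
```

```text
time: 5.25
eef_pos: [0.4801, 0.2881, 0.2501]
tcp_rot: [0.5, 0.5, -0.5, 0.5]
contact_force: [-0.7, -0.8, 5.7]
grip_width: 0.044
[0.48014096 0.28805043 0.25008217] [[ 0.001  1.     0.   ]
 [ 0.     0.    -1.   ]
 [-1.     0.001 -0.   ]] [-0.05458066  0.22208029  0.01644672]
```

View pics/s4.png

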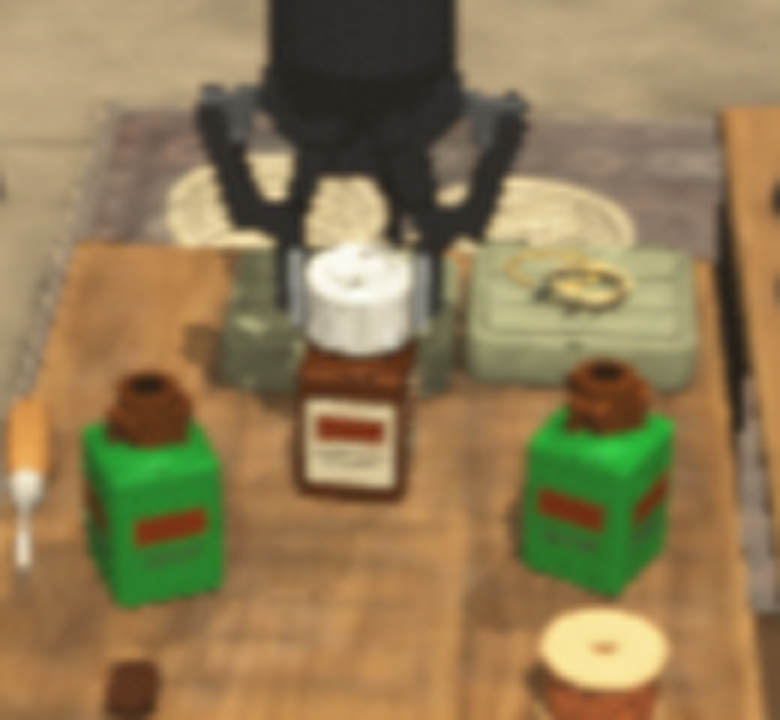

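```bash
python3 -m handwheel '[-5,0,0,0,0,0,255, -15,0,0,0,0,0,255, -20,0,0,0,0,0,255, -20,0,0,0,0,0,255, -15,0,0,0,0,0,255, -5,0,0,0,0,0,255, 0,0,0,0,0,0,255]'
python3 - <<'E'
from h import *
s=bot.state();print(s["eef_pos"],R.from_quat(s['tcp_rot']).as_matrix().round(3),s["wrist_torque"],s["contact_force"])
c=cams.camera("side");crop(c,220,90,350,210,6,"pics/s5.png")
E
```

```text
time: 5.88
eef_pos: [0.4804, 0.2882, 0.3304]
tcp_rot: [0.501, 0.5, -0.499, 0.5]
contact_force: [0.1, 0.2, -2.5]
grip_width: 0.0436
[0.48040683 0.2881646  0.33039742] [[ 0.002  1.     0.   ]
 [ 0.001  0.    -1.   ]
 [-1.     0.002 -0.001]] [0.00288476 0.08314182 0.02552077] [ 0.06551169  0.19430875 -2.46568956]
```

View pics/s5.png

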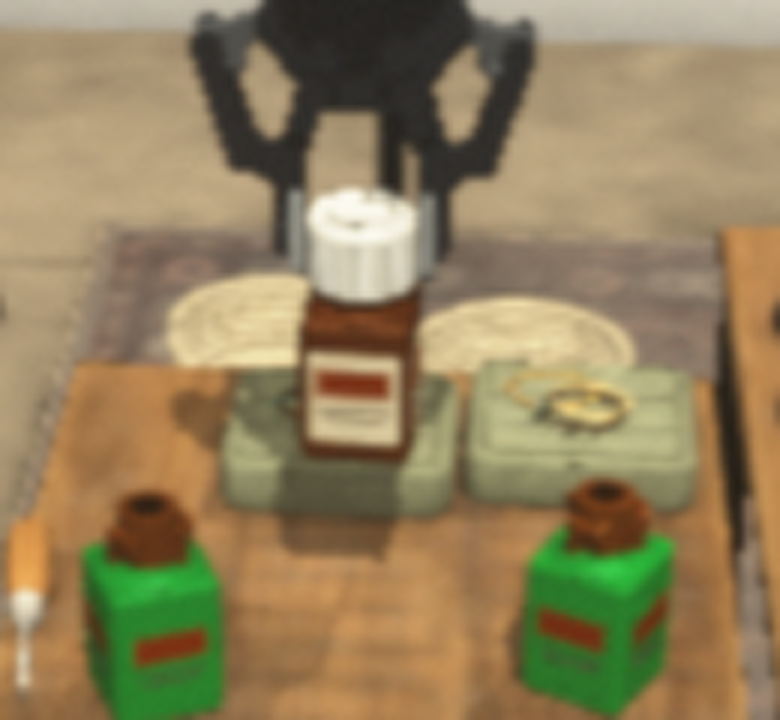

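Bottle is lifted and upright by the cap. Carrying over to the block.

```bash
python3 -m handwheel '[0,2,10,0,0,0,255, 0,2,20,0,0,0,255, 0,3,30,0,0,0,255, 0,3,35,0,0,0,255, 0,3,35,0,0,0,255, 0,3,35,0,0,0,255, 0,3,35,0,0,0,255, 0,3,35,0,0,0,255, 0,3,35,0,0,0,255, 0,3,30,0,0,0,255, 0,2,17,0,0,0,255, 0,1,8,0,0,0,255]'
python3 -m handwheel '[0,0,0,-0.05,0,0,255, 0,0,0,-0.07,0,0,255, 0,0,0,-0.06,0,0,255, 0,0,0,-0.026,0,0,255, 0,0,0,0,0,0,255, 0,0,0,0,0,0,255]'
cat > look.py <<'E'
from h import *
import sys
t=sys.argv[1]
s=bot.state();m=R.from_quat(s['tcp_rot']).as_matrix();print(s["eef_pos"].round(4),"yaw y",np.degrees(np.arctan2(m[1,1],m[0,1])).round(2),m[:,0].round(3),s["contact_force"].round(1),s["wrist_torque"].round(2),s["grip_width"],s["joint_positions"].round(2),s["time"])
E
python3 look.py a; python3 - <<'E'
from h import *
c=cams.camera("side");crop(c,225,140,355,300,5,"pics/s6.png")
w=cloud(c)[140:300,225:355].reshape(-1,3)
f=w[(w[:,2]>.085)&(w[:,2]<.13)&(abs(w[:,0]-.511)<.04)&(abs(w[:,1]+.037)<.045)]
print(len(f),f.min(0),f.max(0))
for z0 in(.085,.095,.105,.115,.125):
    g=f[abs(f[:,2]-z0)<.005]
    if len(g)<10: continue
    k=np.polyfit(g[:,0],g[:,1],1);print(z0,len(g),np.degrees(np.arctan(k[0])),np.polyval(k,.511), g[:,0].min(),g[:,0].max())
c=cams.camera("top");crop(c,270,160,370,260,6,"pics/t6.png")
w=cloud(c)[160:260,270:370].reshape(-1,3)
b=w[(w[:,2]>.028)&(w[:,2]<.045)];print(cv2.minAreaRect(b[:,:2].astype(np.float32)))
c=cams.camera("wrist");crop(c,0,0,560,420,1,"pics/w6.png")
E
```

```text
time: 6.93
eef_pos: [0.5104, -0.04, 0.3282]
tcp_rot: [-0.5, -0.499, 0.502, -0.499]
contact_force: [-0.3, -0.0, -2.5]
grip_width: 0.0434
time: 7.43
eef_pos: [0.5105, -0.0366, 0.3288]
tcp_rot: [0.446, 0.549, -0.446, 0.548]
contact_force: [-0.7, -0.1, -3.3]
grip_width: 0.0437
[ 0.5105 -0.0366  0.3288] yaw y 11.79 [-0.002  0.    -1.   ] [-0.7 -0.1 -3.3] [-0.01  0.04 -0.03] 0.04365987460053191 [-0.2   0.29 -0.25  1.04  0.    1.17] 7.4333
479 [ 0.48608768 -0.06637967  0.0851206 ] [ 0.53581236 -0.04395142  0.12996476]
0.085 46 2.56810379014446 -0.060603116338472235 0.4862338812557066 0.5351080744321649
0.095 105 4.362925221010063 -0.06118519291374694 0.4863912497411028 0.5349281176216326
0.105 105 2.3798880391401136 -0.060993272417415055 0.4865207595155385 0.5346108924076785
0.115 104 4.6382726944387676 -0.06152010883015043 0.4867155199366352 0.5342770882551229
0.125 119 1.1004022767924238 -0.06000573991117978 0.48608768045203454 0.5358123629861948
((0.5139201879501343, 0.0031424537301063538), (0.08447125554084778, 0.021610001102089882), 7.335581302642822)
```

View pics/s6.png

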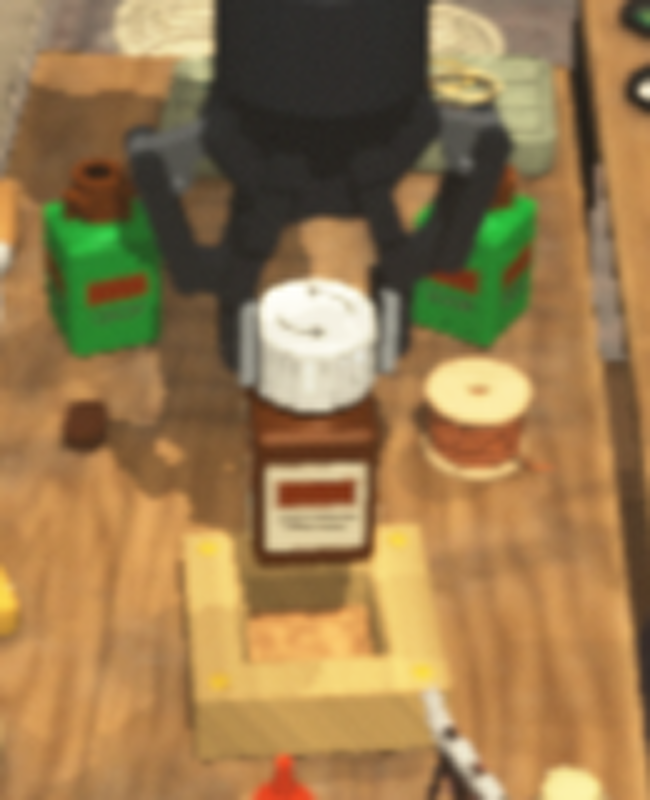

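View pics/w6.png

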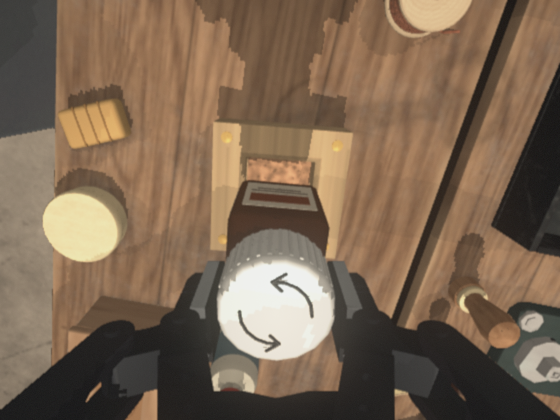

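View pics/t6.png

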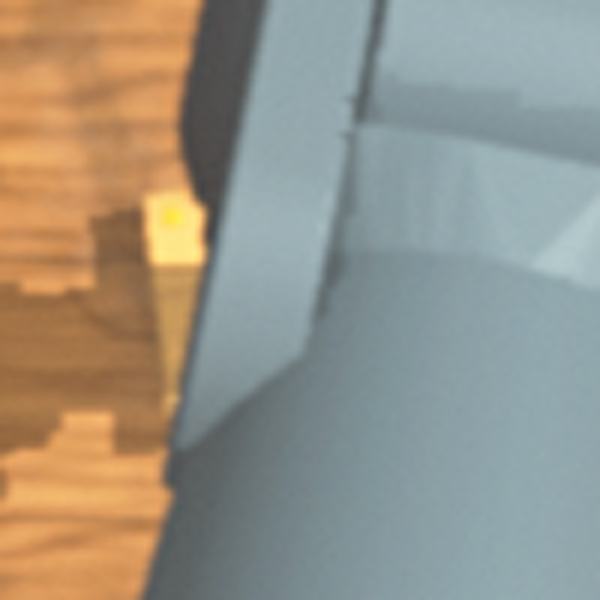

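```bash
cat > fit.py <<'E'
from h import *
def fit(w,zl,xl,yl):
    q=w[(w[:,2]>zl[0])&(w[:,2]<zl[1])&(w[:,0]>xl[0])&(w[:,0]<xl[1])&(w[:,1]>yl[0])&(w[:,1]<yl[1])]
    for _ in range(6):
        A=np.c_[q[:,0]-.511,q[:,2]-zl[0],np.ones(len(q))];k=np.linalg.lstsq(A,q[:,1],rcond=None)[0];r=q[:,1]-A@k;q=q[abs(r)<max(.0025,2*r.std())]
    return len(q),np.degrees(np.arctan(k[:2])).round(2),k[2].round(4),q[:,0].min().round(4),q[:,0].max().round(4),q[:,2].min().round(4),r.std().round(5)
E
python3 - <<'E'
from fit import *
c=cams.camera("side")
w=cloud(c).reshape(-1,3)
print("bottle",fit(w,(.083,.14),(.48,.54),(-.075,-.045)))
print("block",fit(w,(.004,.03),(.46,.57),(-.1,-.075)))
c=cams.camera("wrist");crop(c,190,100,390,250,4,"pics/w7.png")
w=cloud(c).reshape(-1,3)
print("bottle",fit(w,(.083,.14),(.48,.54),(-.03,.01)))
b=w[(w[:,2]>.03)&(w[:,2]<.04)&(abs(w[:,0]-.511)<.06)&(w[:,1]>-.08)&(w[:,1]<.03)];print(cv2.minAreaRect(b[:,:2].astype(np.float32)))
E
```

```text
bottle (543, array([ 6.49, -0.42]), np.float64(-0.0617), np.float64(0.489), np.float64(0.5352), np.float64(0.0832), np.float64(0.00108))
block (428, array([ 7.38, -0.51]), np.float64(-0.0859), np.float64(0.469), np.float64(0.567), np.float64(0.0041), np.float64(0.00103))
bottle (2603, array([ 6.75, -0.3 ]), np.float64(-0.012), np.float64(0.4862), np.float64(0.5314), np.float64(0.0831), np.float64(0.00051))
((0.5124655961990356, -0.03415132686495781), (0.10029514133930206, 0.10001248121261597), 7.268967151641846)
```

View pics/w7.png

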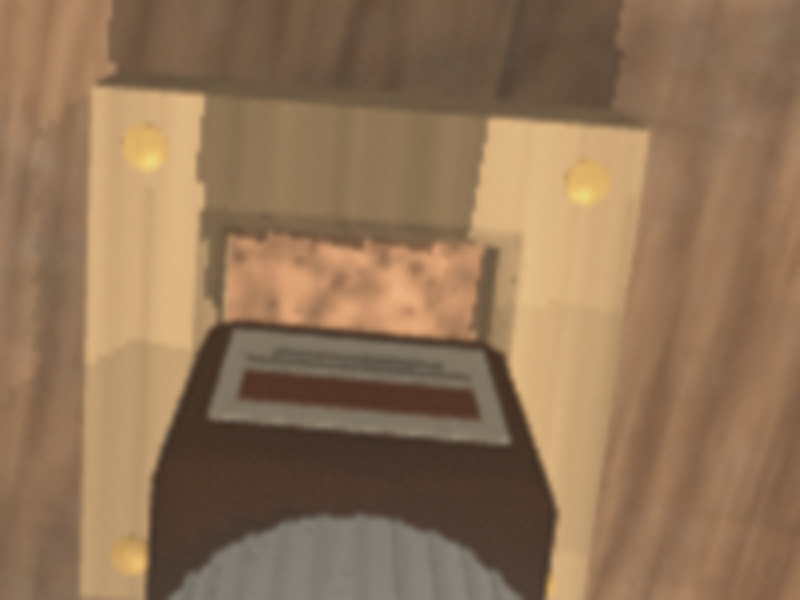

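```bash
cat >> h.py <<'E'
def ray(c,u,v,z):
    K=c["intrinsics"];d=np.array([(u-K[0,2])/K[0,0],-(v-K[1,2])/K[1,1],-1])@R.from_quat(c["rotation"]).as_matrix().T
    return c["position"]+d*(z-c["position"][2])/d[2]
E
python3 - <<'E'
from fit import *
from h import ray
c=cams.camera("wrist");th=np.radians(7.3);M=np.array([[np.cos(th),np.sin(th)],[-np.sin(th),np.cos(th)]])
for n,u,v,z in(("botL",243.75,182,.077),("botR",315.75,188,.077),("blkL",213.25,121.75,.035),("blkR",352,132,.035)):
    p=ray(c,u,v,z);print(n,p.round(4),(M@p[:2]).round(4))
def ext(w,zl,yl):
    q=w[(w[:,2]>zl[0])&(w[:,2]<zl[1])&(abs(w[:,0]-.511)<.06)&(w[:,1]>yl[0])&(w[:,1]<yl[1])]
    a=(M@q[:,:2].T).T;return np.percentile(a[:,0],[0,1,50,99,100]).round(4)
w=cloud(c).reshape(-1,3)
for z in(.084,.1,.115,.13): print("wr",z,ext(w,(z,z+.01),(-.02,0)))
c=cams.camera("side");w=cloud(c).reshape(-1,3);crop(c,262,215,312,295,9,"pics/s7.png")
for z in(.084,.1,.115,.13): print("sd",z,ext(w,(z,z+.01),(-.07,-.05)))
print("sdblk",ext(w,(.004,.03),(-.1,-.075)))
E
```

```text
botL [ 0.4877 -0.0189  0.077 ] [ 0.4814 -0.0807]
botR [ 0.5331 -0.0134  0.077 ] [ 0.5271 -0.0811]
blkL [0.4572 0.0086 0.035 ] [ 0.4546 -0.0496]
blkR [0.5558 0.0217 0.035 ] [ 0.5541 -0.0491]
wr 0.084 [0.4796 0.4807 0.503  0.5252 0.5257]
wr 0.1 [0.4794 0.481  0.5026 0.5253 0.5257]
wr 0.115 [0.4793 0.4803 0.5019 0.525  0.5256]
wr 0.13 [0.4792 0.4806 0.5024 0.5251 0.5269]
sd 0.084 [0.4773 0.4775 0.5002 0.5256 0.5257]
sd 0.1 [0.4772 0.4773 0.4997 0.5249 0.5252]
sd 0.115 [0.4773 0.4774 0.4993 0.5245 0.5245]
sd 0.13 [0.4771 0.4773 0.4993 0.5237 0.5239]
sdblk [0.4524 0.453  0.4991 0.5501 0.5522]
```

View pics/s7.png

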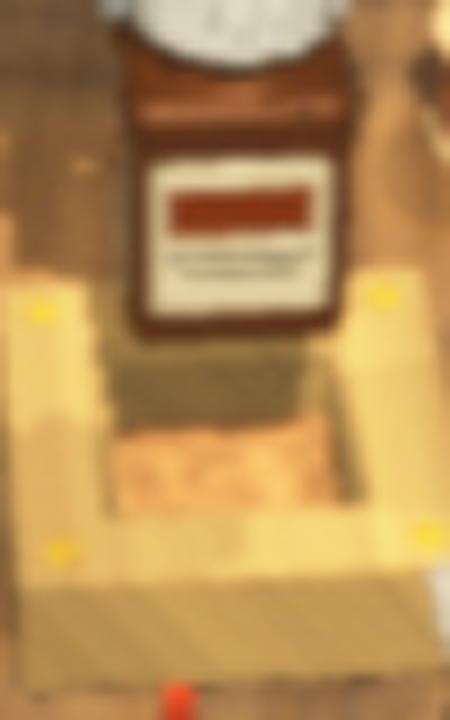

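Yaw matches within 0.7°. Both cameras say to shift about +1.2 mm and +2.2 mm in the block's x and y. I correct that and lower to just above the mouth.

```bash
python3 -m handwheel '[0,1.4,-2.2,-0.01,0,0,255, 10,0,0,0,0,0,255, 15,0,0,0,0,0,255, 12,0,0,0,0,0,255, 0,0,0,0,0,0,255, 0,0,0,0,0,0,255]'
python3 look.py; python3 - <<'E'
from fit import *
th=np.radians(7.3);M=np.array([[np.cos(th),np.sin(th)],[-np.sin(th),np.cos(th)]])
def ext(w,zl,yl):
    q=w[(w[:,2]>zl[0])&(w[:,2]<zl[1])&(abs(w[:,0]-.511)<.06)&(w[:,1]>yl[0])&(w[:,1]<yl[1])]
    a=(M@q[:,:2].T).T;return np.percentile(a[:,0],[0,1,50,99,100]).round(4)
c=cams.camera("side");w=cloud(c).reshape(-1,3);crop(c,255,215,325,295,8,"pics/s8.png")
print("bottle",fit(w,(.045,.1),(.48,.54),(-.075,-.045)),ext(w,(.045,.1),(-.07,-.05)))
print("block",fit(w,(.004,.03),(.46,.57),(-.1,-.075)),ext(w,(.004,.03),(-.1,-.075)))
c=cams.camera("wrist");crop(c,170,150,410,330,3.3,"pics/w8.png")
w=cloud(c).reshape(-1,3)
print("bottle",fit(w,(.045,.1),(.48,.54),(-.03,.01)),ext(w,(.045,.1),(-.02,0.003)))
b=w[(w[:,2]>.03)&(w[:,2]<.04)&(abs(w[:,0]-.511)<.06)&(w[:,1]>-.08)&(w[:,1]<.03)];r=cv2.minAreaRect(b[:,:2].astype(np.float32));print(r)
print(fit(w,(.032,.0375),(.47,.55),(.0,.03)), (M@b[:,:2].T).min(1),(M@b[:,:2].T).max(1))
E
```

```text
time: 8.28
eef_pos: [0.5113, -0.0344, 0.2916]
tcp_rot: [0.443, 0.552, -0.444, 0.55]
contact_force: [-0.3, 0.0, -3.1]
grip_width: 0.0437
bottle (478, array([ 6.95, -0.44]), np.float64(-0.0593), np.float64(0.489), np.float64(0.5357), np.float64(0.0452), np.float64(0.00111)) [0.4774 0.4775 0.5003 0.5247 0.5253]
block (424, array([7.27, 0.16]), np.float64(-0.0861), np.float64(0.469), np.float64(0.5671), np.float64(0.004), np.float64(0.00101)) [0.4524 0.4524 0.499  0.5501 0.5528]
bottle (2389, array([ 7.21, -0.2 ]), np.float64(-0.0098), np.float64(0.4871), np.float64(0.5322), np.float64(0.0461), np.float64(0.00051)) [0.4796 0.4807 0.5034 0.526  0.5267]
((0.5118460655212402, -0.029231317341327667), (0.10052090883255005, 0.09023687243461609), 7.294288635253906)
(3214, array([  4.41, -43.87]), np.float64(0.0118), np.float64(0.47), np.float64(0.55), np.float64(0.032), np.float64(0.00469)) [ 0.45372047 -0.13914591] [ 0.55424544 -0.04890859]Traceback (most recent call last):
  File "look.py", line 3, in <module>
    t=sys.argv[1]
      ~~~~~~~~^^^
IndexError: list index out of range
```

View pics/s8.png

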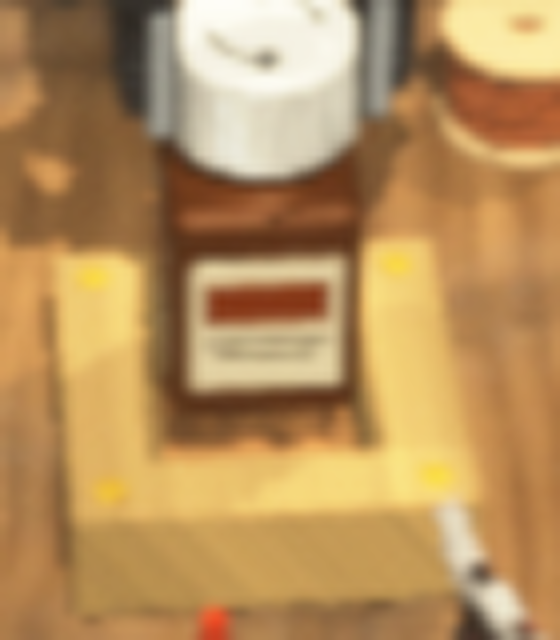

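View pics/w8.png

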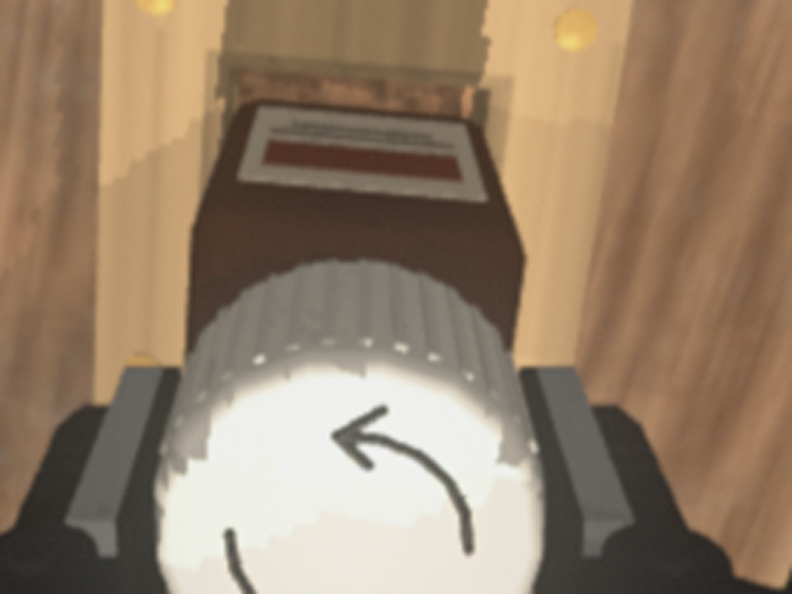

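Nearly centred, with about +0.9 mm left in the block's x. I lower into the pocket while watching the force.

```bash
sed -i '/argv/d' look.py; python3 -m handwheel '[3,0.9,0,0,0,0,255, 6,0,0,0,0,0,255, 6,0,0,0,0,0,255, 6,0,0,0,0,0,255, 0,0,0,0,0,0,255, 0,0,0,0,0,0,255]'
python3 look.py
```

```text
time: 8.88
eef_pos: [0.5142, -0.0349, 0.2783]
tcp_rot: [0.444, 0.548, -0.442, 0.554]
contact_force: [-12.7, 0.5, 41.3]
grip_width: 0.0435
[ 0.5142 -0.0349  0.2783] yaw y 12.38 [ 0.008 -0.003 -1.   ] [-12.7   0.5  41.3] [0.17 2.55 0.08] 0.04350479761133165 [-0.19  0.33 -0.33  0.9  -0.    1.16] 8.8833
```

It caught at 41 N. I back off 6 mm and look.

```bash
python3 -m handwheel '[-7,0,0,0,0,0,255, -4,0,0,0,0,0,255, 0,0,0,0,0,0,255]'
python3 look.py;  python3 - <<'E'
from fit import *
c=cams.camera("side");crop(c,255,215,325,295,8,"pics/s9.png")
c=cams.camera("wrist");crop(c,170,150,410,330,3.3,"pics/w9.png")
E
```

```text
time: 9.13
eef_pos: [0.5135, -0.0346, 0.2845]
tcp_rot: [0.444, 0.55, -0.443, 0.552]
contact_force: [-2.0, -0.4, 5.5]
grip_width: 0.0436
[ 0.5135 -0.0346  0.2845] yaw y 12.37 [ 0.004 -0.001 -1.   ] [-2.  -0.4  5.5] [-0.03  0.3   0.01] 0.04359639395090319 [-0.19  0.33 -0.32  0.92 -0.    1.16] 9.1333
```

View pics/s9.png

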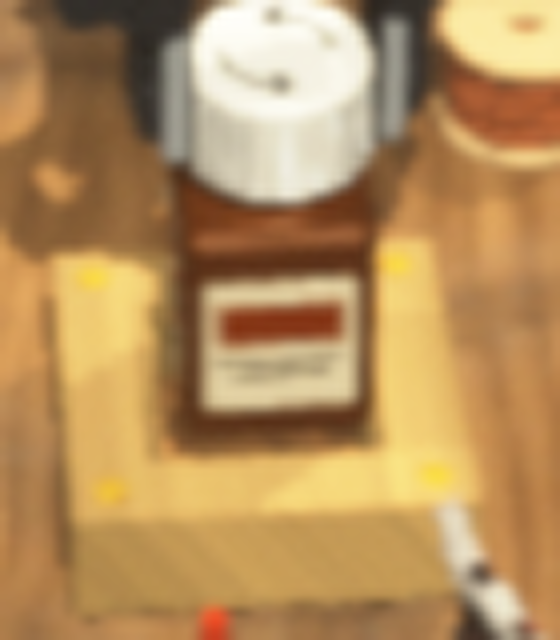

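View pics/w9.png

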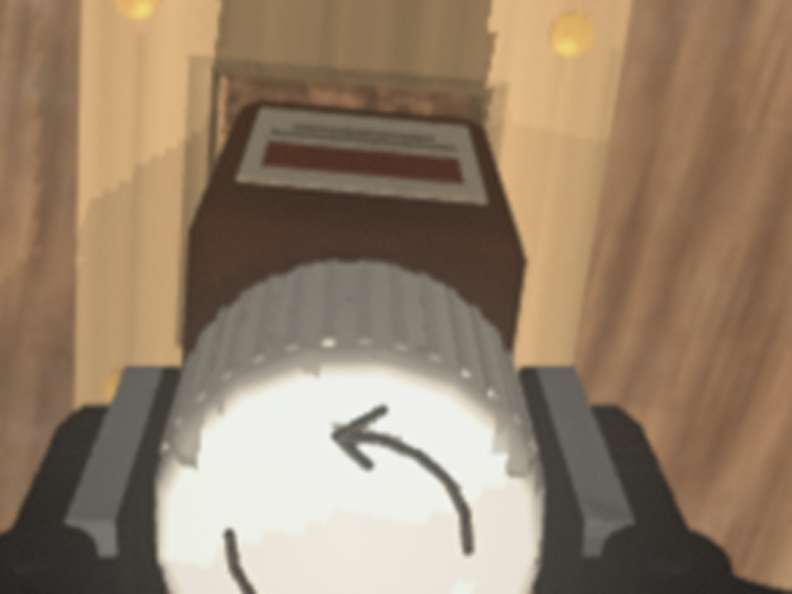

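The wrist view shows the bottle's lower edge centred at column 360 and the mouth at 350, so the bottle is about 2 mm too far +x. In w8 it was centred. Shifting −2 mm.

```bash
python3 -m handwheel '[-4,0,0,0,0,0,255, 0,-2,0,0,0,0,255, 0,0,0,0,0,0,255, 0,0,0,0,0,0,255]'
python3 look.py;  python3 - <<'E'
from fit import *
th=np.radians(7.3);M=np.array([[np.cos(th),np.sin(th)],[-np.sin(th),np.cos(th)]])
def ext(w,zl,yl):
    q=w[(w[:,2]>zl[0])&(w[:,2]<zl[1])&(abs(w[:,0]-.511)<.06)&(w[:,1]>yl[0])&(w[:,1]<yl[1])]
    a=(M@q[:,:2].T).T;return np.percentile(a[:,0],[0,1,50,99,100]).round(4)
c=cams.camera("side");w=cloud(c).reshape(-1,3)
print("bottle",fit(w,(.045,.1),(.48,.54),(-.075,-.045)),ext(w,(.045,.06),(-.07,-.05)),ext(w,(.08,.1),(-.07,-.05)))
print("block",ext(w,(.004,.03),(-.1,-.075)))
c=cams.camera("wrist");crop(c,170,150,410,330,3.3,"pics/w10.png")
w=cloud(c).reshape(-1,3)
print("bottle",fit(w,(.045,.1),(.48,.54),(-.03,.01)),ext(w,(.045,.06),(-.02,0.003)),ext(w,(.08,.1),(-.02,0.003)))
b=w[(w[:,2]>.03)&(w[:,2]<.04)&(abs(w[:,0]-.511)<.06)&(w[:,1]>-.08)&(w[:,1]<.03)]
print((M@b[:,:2].T).min(1),(M@b[:,:2].T).max(1))
E
```

```text
time: 9.57
eef_pos: [0.5103, -0.0347, 0.2856]
tcp_rot: [0.443, 0.552, -0.444, 0.55]
contact_force: [-0.2, -0.3, -2.7]
grip_width: 0.0437
[ 0.5103 -0.0347  0.2856] yaw y 12.37 [-0.002  0.    -1.   ] [-0.2 -0.3 -2.7] [-0.02  0.07  0.01] 0.04374915612260347 [-0.19  0.32 -0.32  0.93  0.    1.16] 9.5667
bottle (471, array([6.92, 0.54]), np.float64(-0.0597), np.float64(0.489), np.float64(0.535), np.float64(0.0453), np.float64(0.00111)) [0.476  0.476  0.499  0.523  0.5232] [0.4757 0.476  0.4983 0.524  0.5243]
block [0.4524 0.4524 0.4973 0.5503 0.5522]
bottle (3034, array([ 7.48, -1.41]), np.float64(-0.0092), np.float64(0.4848), np.float64(0.5301), np.float64(0.045), np.float64(0.00065)) [0.4778 0.4787 0.5012 0.5241 0.5246] [0.4775 0.4786 0.5012 0.525  0.5259]
[ 0.45373256 -0.13907376] [ 0.55429258 -0.04885687]
```

View pics/w10.png

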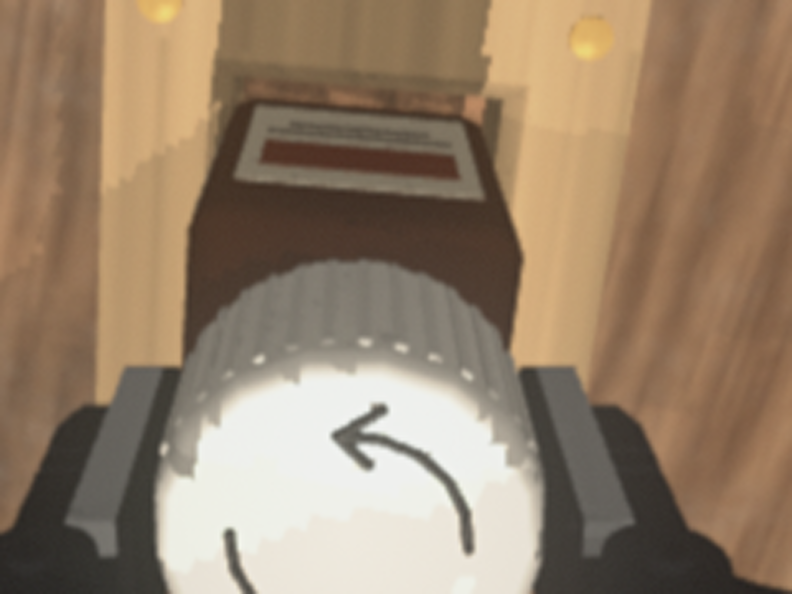

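```bash
python3 -m handwheel '[0,1.8,0.4,0.005,0,0,255, 0,0,0,0,0,0,255, 0,0,0,0,0,0,255]';python3 look.py
python3 -m handwheel '[2,0,0,0,0,0,255, 2,0,0,0,0,0,255, 2,0,0,0,0,0,255,0,0,0,0,0,0,255]'
python3 look.py;  python3 - <<'E'
from fit import *
c=cams.camera("wrist");crop(c,170,150,410,330,3.3,"pics/w11.png")
E
```

```text
time: 9.92
eef_pos: [0.5128, -0.0348, 0.2865]
tcp_rot: [0.445, 0.55, -0.445, 0.55]
contact_force: [-0.3, -0.1, -2.7]
grip_width: 0.0439
[ 0.5128 -0.0348  0.2865] yaw y 12.09 [-0. -0. -1.] [-0.3 -0.1 -2.7] [-0.   -0.04 -0.01] 0.043869023469147346 [-0.19  0.32 -0.31  0.93 -0.    1.17] 9.9167
time: 10.25
eef_pos: [0.5124, -0.0348, 0.2801]
tcp_rot: [0.444, 0.55, -0.445, 0.55]
contact_force: [-1.1, -1.2, -2.9]
grip_width: 0.0441
[ 0.5124 -0.0348  0.2801] yaw y 12.09 [-0.001  0.    -1.   ] [-1.1 -1.2 -2.9] [ 0.05 -0.01 -0.01] 0.044074849838213755 [-0.19  0.33 -0.32  0.92 -0.    1.17] 10.25
```

View pics/w11.png

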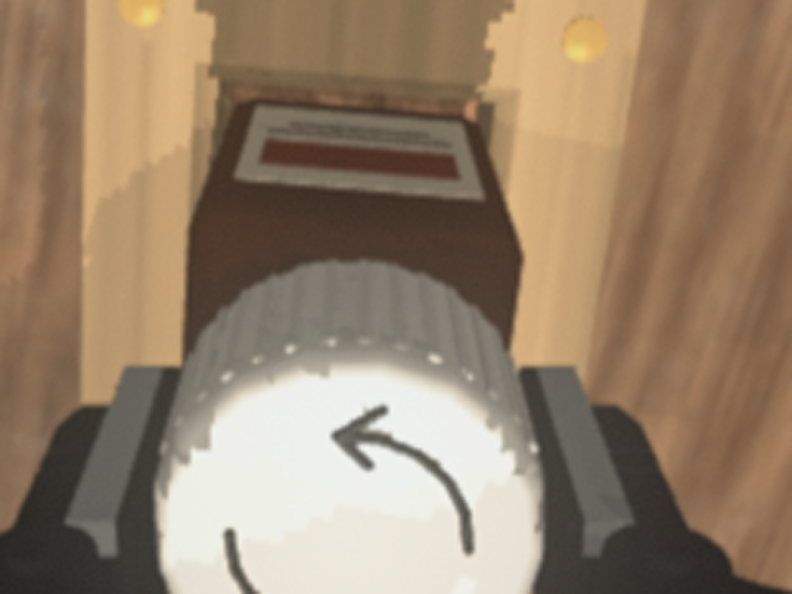

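Centred now (mouth middle 358, bottle middle 358) with no contact. Continuing down.

```bash
python3 -m handwheel '[2,0,0,0,0,0,255, 2,0,0,0,0,0,255, 0,0,0,0,0,0,255]';python3 look.py
python3 -m handwheel '[2,0,0,0,0,0,255, 2,0,0,0,0,0,255,0,0,0,0,0,0,255]'
python3 look.py
```

```text
time: 10.55
eef_pos: [0.5125, -0.0348, 0.2763]
tcp_rot: [0.444, 0.55, -0.445, 0.55]
contact_force: [1.1, 0.2, -3.6]
grip_width: 0.0437
[ 0.5125 -0.0348  0.2763] yaw y 12.09 [-0.001 -0.    -1.   ] [ 1.1  0.2 -3.6] [-0.03  0.05 -0.01] 0.043675526856169704 [-0.19  0.33 -0.33  0.91 -0.    1.17] 10.55
time: 10.8
eef_pos: [0.5125, -0.0348, 0.2722]
tcp_rot: [0.444, 0.55, -0.445, 0.55]
contact_force: [0.5, 1.2, -3.0]
grip_width: 0.0435
[ 0.5125 -0.0348  0.2722] yaw y 12.09 [-0.001  0.    -1.   ] [ 0.5  1.2 -3. ] [-0.06  0.06 -0.02] 0.04348483003402368 [-0.19  0.34 -0.34  0.9  -0.    1.17] 10.8
```

```bash
python3 -m handwheel '[2,0,0,0,0,0,255, 2,0,0,0,0,0,255, 0,0,0,0,0,0,255]';python3 look.py
python3 -m handwheel '[2,0,0,0,0,0,255, 2,0,0,0,0,0,255,0,0,0,0,0,0,255]'
python3 look.py
```

```text
time: 11.05
eef_pos: [0.5125, -0.0348, 0.2682]
tcp_rot: [0.444, 0.55, -0.445, 0.55]
contact_force: [0.4, -0.3, -3.3]
grip_width: 0.0436
[ 0.5125 -0.0348  0.2682] yaw y 12.09 [-0.001  0.    -1.   ] [ 0.4 -0.3 -3.3] [-0.   -0.03  0.01] 0.043566086209021096 [-0.19  0.34 -0.34  0.89 -0.    1.17] 11.05
time: 11.3
eef_pos: [0.5125, -0.0348, 0.2642]
tcp_rot: [0.444, 0.55, -0.445, 0.55]
contact_force: [0.6, 0.6, -3.9]
grip_width: 0.0436
[ 0.5125 -0.0348  0.2642] yaw y 12.09 [-0.001  0.    -1.   ] [ 0.6  0.6 -3.9] [-0.04  0.04  0.01] 0.043626950688424336 [-0.19  0.34 -0.35  0.88 -0.    1.17] 11.3
```

```bash
python3 -m handwheel '[1,0,0,0,0,0,255, 1,0,0,0,0,0,255, 0,0,0,0,0,0,255]'
python3 -m handwheel '[1,0,0,0,0,0,255, 1,0,0,0,0,0,255,0,0,0,0,0,0,255]'
python3 look.py;  python3 - <<'E'
from fit import *
c=cams.camera("side");crop(c,245,205,335,305,6,"pics/s12.png");w=cloud(c).reshape(-1,3)
t=w[(w[:,2]>.1)&(w[:,2]<.135)&(np.hypot(w[:,0]-.512,w[:,1]+.036)<.017)];print(np.median(t,0))
c=cams.camera("wrist");w=cloud(c).reshape(-1,3)
t=w[(w[:,2]>.1)&(w[:,2]<.135)&(np.hypot(w[:,0]-.512,w[:,1]+.036)<.017)];print(np.median(t,0))
E
```

```text
time: 11.55
eef_pos: [0.5129, -0.0348, 0.2628]
tcp_rot: [0.445, 0.55, -0.445, 0.55]
contact_force: [0.7, -0.3, -2.1]
grip_width: 0.0435
time: 11.8
eef_pos: [0.513, -0.0349, 0.2615]
tcp_rot: [0.445, 0.549, -0.444, 0.55]
contact_force: [-1.5, 0.2, 5.7]
grip_width: 0.0437
[ 0.513  -0.0349  0.2615] yaw y 12.09 [ 0.001 -0.    -1.   ] [-1.5  0.2  5.7] [ 0.05  0.39 -0.07] 0.04367528459358938 [-0.19  0.35 -0.35  0.87 -0.    1.17] 11.8
[ 0.51130563 -0.03675114  0.11402924]
[ 0.51180462 -0.03532509  0.11576266]
```

View pics/s12.png

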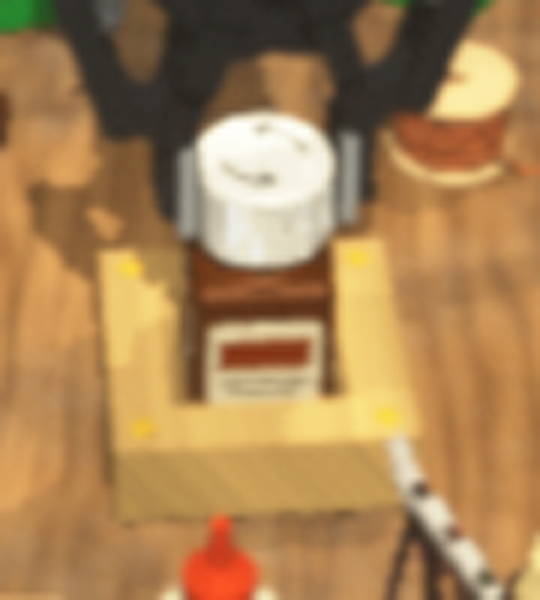

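Bottle is seated: cap top 0.1157 against an expected 0.116, with 5.7 N of support. Now pressing down.

```bash
python3 -m handwheel '[0,0,0,0,0,0,255, 1.5,0,0,0,0,0,255, 1.5,0,0,0,0,0,255, 1.5,0,0,0,0,0,255,0,0,0,0,0,0,255]'
python3 look.py
python3 -m handwheel '[1,0,0,0,0,0,255, 1,0,0,0,0,0,255,0,0,0,0,0,0,255]'
python3 look.py
```

```text
time: 12.32
eef_pos: [0.513, -0.0349, 0.2574]
tcp_rot: [0.445, 0.549, -0.444, 0.55]
contact_force: [-2.6, 0.5, 10.3]
grip_width: 0.044
[ 0.513  -0.0349  0.2574] yaw y 12.09 [ 0.002 -0.    -1.   ] [-2.6  0.5 10.3] [0.07 0.67 0.02] 0.04397296930324469 [-0.19  0.35 -0.36  0.86 -0.    1.17] 12.3167
time: 12.57
eef_pos: [0.5131, -0.0349, 0.2563]
tcp_rot: [0.445, 0.549, -0.444, 0.551]
contact_force: [-4.3, 1.2, 13.3]
grip_width: 0.0436
[ 0.5131 -0.0349  0.2563] yaw y 12.09 [ 0.003 -0.001 -1.   ] [-4.3  1.2 13.3] [ 0.15  0.94 -0.02] 0.043649213121782805 [-0.19  0.35 -0.36  0.86 -0.    1.17] 12.5667
```

At the stop with 13 N. I add a little push, relieve the side load and start the anticlockwise twist (negative about tool x).

```bash
python3 -m handwheel '[1.5,-0.8,0,0,0,0,255, 0,0,0,0,0,0,255]'
python3 look.py
python3 -m handwheel '[0,0,0,-0.06,0,0,255, 0,0,0,-0.08,0,0,255, 0,0,0,-0.08,0,0,255, 0,0,0,-0.08,0,0,255,0,0,0,-0.08,0,0,255, 0,0,0,-0.04,0,0,255, 0,0,0,0,0,0,255]'
python3 look.py; python3 - <<'E'
from fit import *
c=cams.camera("side");crop(c,245,205,335,305,6,"pics/s13.png");w=cloud(c).reshape(-1,3)
c=cams.camera("wrist");crop(c,0,0,560,420,1,"pics/w13.png");w=cloud(c).reshape(-1,3)
t=w[(w[:,2]>.1)&(w[:,2]<.135)&(np.hypot(w[:,0]-.512,w[:,1]+.036)<.017)];print(np.median(t,0))
E
```

```text
time: 12.73
eef_pos: [0.5128, -0.035, 0.2562]
tcp_rot: [0.445, 0.549, -0.444, 0.551]
contact_force: [-7.0, 2.2, 22.2]
grip_width: 0.0439
[ 0.5128 -0.035   0.2562] yaw y 12.1 [ 0.005 -0.    -1.   ] [-7.   2.2 22.2] [0.37 1.36 0.05] 0.043871220778312126 [-0.19  0.35 -0.36  0.85  0.    1.17] 12.7333
time: 13.32
eef_pos: [0.513, -0.0349, 0.2562]
tcp_rot: [0.32, 0.629, -0.319, 0.632]
contact_force: [-5.9, 2.8, 21.9]
grip_width: 0.044
[ 0.513  -0.0349  0.2562] yaw y 36.26 [ 0.005 -0.    -1.   ] [-5.9  2.8 21.9] [ 0.41  1.13 -0.04] 0.04401015730196952 [-0.19  0.35 -0.36  0.85  0.    0.75] 13.3167
[ 0.51155213 -0.03535631  0.11054231]
```

View pics/s13.png

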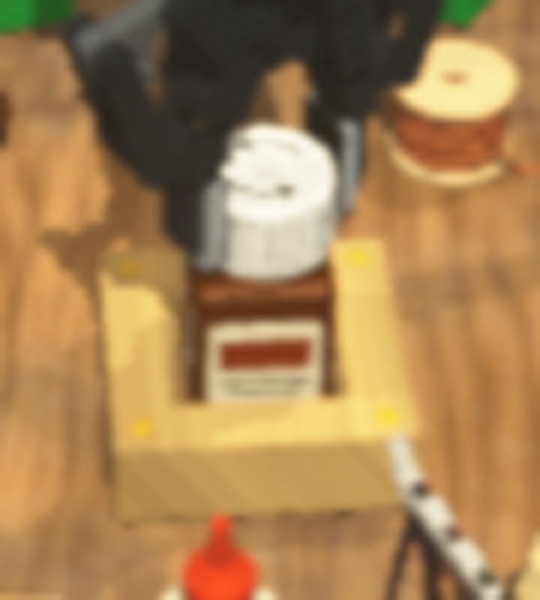

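View pics/w13.png

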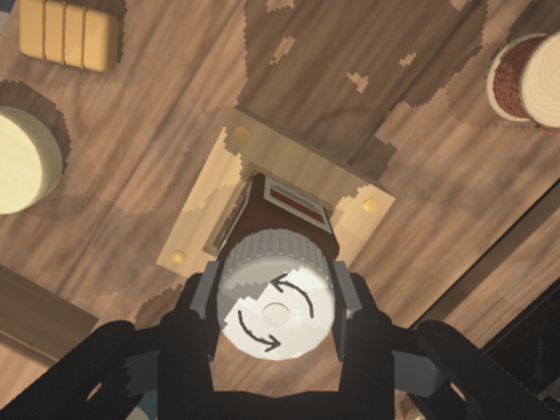

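The cap turns with the gripper (24°) and the bottle hasn't moved. Continuing to about 62°.

```bash
python3 -m handwheel '[0,0,0,-0.06,0,0,255, 0,0,0,-0.09,0,0,255, 0,0,0,-0.09,0,0,255, 0,0,0,-0.09,0,0,255,0,0,0,-0.09,0,0,255, 0,0,0,-0.09,0,0,255, 0,0,0,-0.09,0,0,255, 0,0,0,-0.06,0,0,255, 0,0,0,0,0,0,255, 0,0,0,0,0,0,255]'
python3 look.py; python3 - <<'E'
from fit import *
c=cams.camera("side");crop(c,245,205,335,305,6,"pics/s14.png")
c=cams.camera("wrist");crop(c,0,0,560,420,1,"pics/w14.png");w=cloud(c).reshape(-1,3)
t=w[(w[:,2]>.1)&(w[:,2]<.135)&(np.hypot(w[:,0]-.512,w[:,1]+.036)<.017)];print(np.median(t,0))
E
```

```text
time: 14.25
eef_pos: [0.5132, -0.0349, 0.2562]
tcp_rot: [0.098, 0.698, -0.098, 0.702]
contact_force: [-5.0, 2.1, 20.6]
grip_width: 0.0435
[ 0.5132 -0.0349  0.2562] yaw y 74.01 [ 0.006 -0.    -1.   ] [-5.   2.1 20.6] [0.32 1.07 0.06] 0.04346553143424762 [-0.19  0.35 -0.36  0.85  0.    0.09] 14.25
[ 0.51121811 -0.03575919  0.11059577]
```

View pics/s14.png

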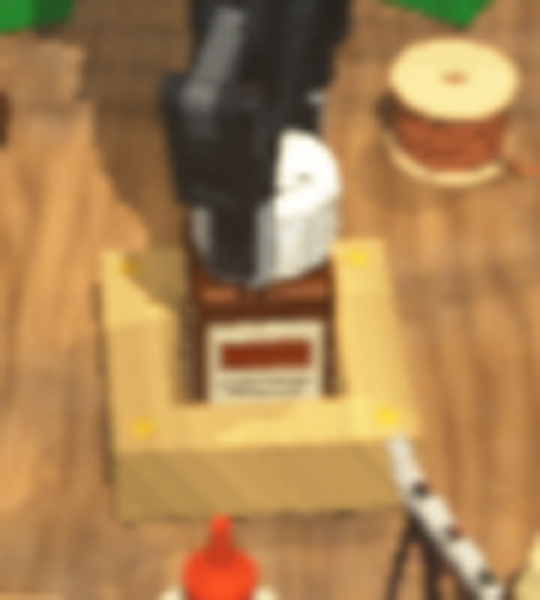

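View pics/w14.png

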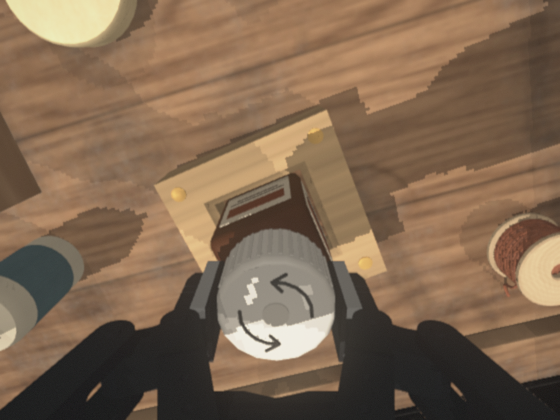

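Turned 62°. Now lifting slowly and watching the force.

```bash
python3 -m handwheel '[-3,0,0,0,0,0,255, -3,0,0,0,0,0,255, -3,0,0,0,0,0,255, -3,0,0,0,0,0,255, 0,0,0,0,0,0,255]'
python3 look.py
python3 -m handwheel '[-5,0,0,0,0,0,255, -8,0,0,0,0,0,255, -8,0,0,0,0,0,255, 0,0,0,0,0,0,255]'
python3 look.py; python3 - <<'E'
from fit import *
c=cams.camera("side");crop(c,245,185,335,305,5,"pics/s15.png")
E
```

```text
time: 14.77
eef_pos: [0.512, -0.0351, 0.265]
tcp_rot: [0.099, 0.7, -0.099, 0.7]
contact_force: [-0.2, 0.1, 0.3]
grip_width: 0.0439
[ 0.512  -0.0351  0.265 ] yaw y 73.97 [ 0. -0. -1.] [-0.2  0.1  0.3] [-0.04 -0.    0.  ] 0.04391662220580172 [-0.19  0.34 -0.35  0.88 -0.    0.09] 14.7667
time: 15.1
eef_pos: [0.5126, -0.0352, 0.2875]
tcp_rot: [0.099, 0.699, -0.099, 0.701]
contact_force: [1.1, -1.0, 0.4]
grip_width: 0.0436
[ 0.5126 -0.0352  0.2875] yaw y 73.97 [ 0.003 -0.001 -1.   ] [ 1.1 -1.   0.4] [ 0.   -0.03 -0.01] 0.04355895650005845 [-0.19  0.32 -0.31  0.93 -0.    0.09] 15.1
```

View pics/s15.png

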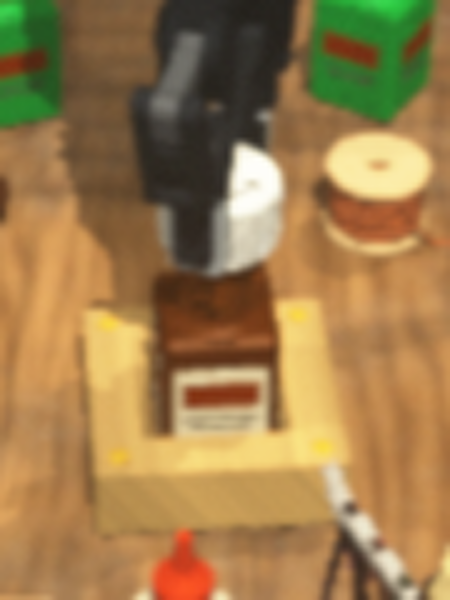

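Cap is off with no drag, and the bottle stays seated. Raising the remaining 40 mm.

```bash
python3 -m handwheel '[-6,0,0,0,0,0,255, -10,0,0,0,0,0,255, -10,0,0,0,0,0,255, -10,0,0,0,0,0,255, -4,0,0,0,0,0,255, 0,0,0,0,0,0,255, 0,0,0,0,0,0,255, 0,0,0,0,0,0,255, 0,0,0,0,0,0,255]'
python3 look.py; python3 - <<'E'
from fit import *
c=cams.camera("side");crop(c,235,145,345,305,4,"pics/s16.png");w=cloud(c).reshape(-1,3)
t=w[(w[:,2]>.095)&(w[:,2]<.11)&(np.hypot(w[:,0]-.512,w[:,1]+.036)<.02)];print("neck",len(t),np.median(t,0),t.min(0),t.max(0))
t=w[(w[:,2]>.078)&(w[:,2]<.085)&(np.hypot(w[:,0]-.512,w[:,1]+.036)<.04)];print("shoulder",len(t),np.median(t,0))
c=cams.camera("wrist");crop(c,0,0,560,420,1,"pics/w16.png");w=cloud(c).reshape(-1,3)
t=w[(w[:,2]>.175)&(w[:,2]<.2)&(np.hypot(w[:,0]-.512,w[:,1]+.036)<.035)];print("cap",np.median(t,0),cv2.minEnclosingCircle(t[t[:,2]>.179][:,:2].astype(np.float32)))
E
```

```text
time: 15.9
eef_pos: [0.5116, -0.0349, 0.3251]
tcp_rot: [0.099, 0.701, -0.099, 0.7]
contact_force: [-0.3, -0.4, 0.0]
grip_width: 0.0436
[ 0.5116 -0.0349  0.3251] yaw y 73.97 [-0.001  0.    -1.   ] [-0.3 -0.4  0. ] [0.02 0.01 0.02] 0.04356204246838288 [-0.19  0.29 -0.25  1.03 -0.    0.09] 15.9
neck 153 [ 0.51163786 -0.04048687  0.10170067] [ 0.49705497 -0.05527966  0.09515182] [ 0.53057101 -0.02339292  0.10449337]
shoulder 111 [ 0.51205759 -0.04785409  0.07993895]
cap [ 0.50857384 -0.03402803  0.17944789] ((0.5056325197219849, -0.03414002060890198), 0.03435241058468819)
```

View pics/s16.png

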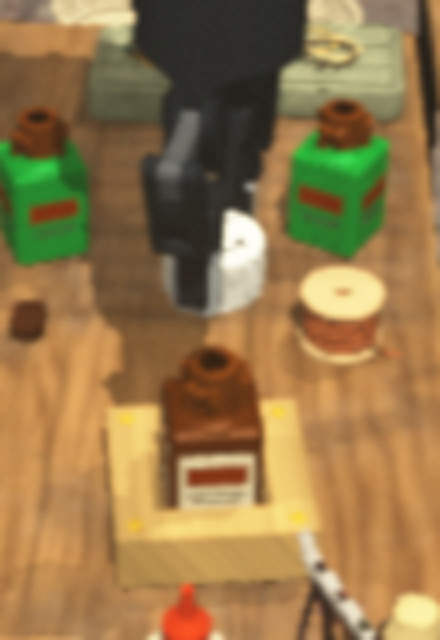

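View pics/w16.png

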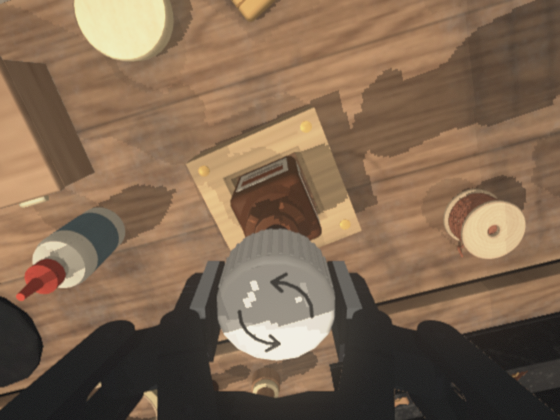

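Cap top is at 0.179, so the rim is about 47 mm above the neck and centred. The bottle is seated and the bystanders are untouched. Handing in.

```bash
python3 -c "
from bench import sign_off
print(sign_off())"; python3 look.py
```

```text
the job is handed in; nothing more can be done
None
the job is handed in; nothing more can be done
```

The bottle is seated and open in the block, the cap is held above it, and the job is handed in at about 16 s of the 51 s allowed. No verdict was reported.

- **Seating:** I carried the dye bottle by its cap and lowered it into the pocket. The first try caught on the pocket's rim at about 41 N at the wrist. I backed off, re-centred by about 2 mm, and it then went down freely. The cap top measured 0.1157 m against 0.116 m expected when seated.
- **Opening:** I pressed the cap to its stop with about 21 N. That is more than the 15 N the task called plenty, because I added margin before the twist. I turned it 62° anticlockwise and it lifted off with no drag.
- **Last checks:**
  - The cap rim is about 47 mm above the neck, level, with the grip at 43.6 mm opening and the wrist force near 0.
  - The gripper sits within a few mm of the neck's axis. My circle fit of the cap's centre at this height came out unusable because it picked up the fingers, so that rests on the tool position and the pictures.
  - The bottle stands upright and seated, and the fob, spool and glue bottle look unmoved in the last pictures.

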